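# Put the goldsmith's bench tools back on their outlined pads

### The arm

A 7-joint arm with a two-finger parallel gripper is mounted at the origin on the work surface. World frame = base frame: x ahead of the robot, y to its left, z up, the work surface at z = 0. Lengths are in mm, angles in rad, forces in N, time in s.
With the tool pointing down it reaches from about 400 to 850 mm from the base axis. Payload 4.4 kg.
Tool frame: the origin (TCP) lies at the very end of the fingers, on their centre line; the grasp point (between the pads) lies 19 mm behind it (r.grip_depth is the distance from the TCP to the grasp point, in mm); z points along the fingers, y is the direction in which the jaws open and shut (so a half turn about z gives the same grasp; the last joint's range is limited). The gripper opens to 94 mm and grips with 3 to 60 N. Pads are 16 mm wide; open, the fingers measure 119 mm over their backs; the gripper's body (75 mm by 177 mm) begins 78 mm behind the grasp point.
Start: joints at [1.237, 0.628, 0.038, 1.517, -0.027, 0.996, -0.02], TCP at [172.025, -626.838, 205.478] pointing down, gripper open.
Joint ranges: [-3.06, 3.06], [-0.37, 2.12], [-1.25, 1.32], [0.18, 2.47], [-1.1, 4.24], [0.23, 1.98], [-2.94, 2.94]. Speed limits (rad/s): [2.57, 2.57, 3.14, 3.14, 3.14, 3.14, 3.14].

### API

Orientations are given as a rotation vector (axis times angle).
In Python, from plant import status, cams, finish_job, r gives the robot as it stands. The module is installed in compiled form; this text tells all that it offers.
- The arm moves only by the tool send_rows, never from a script. Its arguments are lists of equal length, an entry for each row: "translation": the shift along the tool's x, y, z in mm, a list of three; "spin": the turn about the tool's z in degrees; "fingers": the finger opening in mm, from 0 to 94. A call has 1 to 12 rows; each row is the pose to reach, as a shift and turn from the pose measured when the call began, along the tool's axes at that moment; what a row does not reach only later rows make up. A row lasts 1/12 s, in which the tool goes at most 41.7 mm and 7.16 degrees, less where a joint would pass 70% of its speed; a pose out of reach is approached as far as the arm can. A call with a gripper value outside its range is refused whole. The fingers move at their own pace and stop on an object; the grip force is fixed at half the most. Time passes only in rows, so rows that repeat a pose let the fingers close. It gives the time, the measured TCP pose, the force and the opening at its end, in the units of the state.
- status.read_state(): the state, without advancing time (a new reading comes with each control period).
- cams.capture(name): name is "side" or "top" or "wrist"; returns the picture (420x560x3 uint8, red, green, blue); there is no depth.
- cams.get_calibration(name): a dict with "camera_matrix" (3x3 intrinsics, pixels), "rvec" (rotation vector, rad) and "tvec" (3), from world to camera coordinates, as OpenCV has them. Camera axes: x right, y down, z forward; pixel columns grow to the right and rows downward; lengths in mm; the calibration is good to about 2 mm. A picture is of the moment at which its call begins: read the wrist's pose just before it. get_calibration takes no time and is no camera call; for the wrist camera it gives the pose at the moment of the call.
- finish_job(): hands the job in, once; it reports no verdict.
The state is a dict: "t": time; "joints": joint angles; "dq": joint speeds; "tau": joint torques, N m; "ee_pos": TCP position; "tcp_rot": TCP orientation; "contact_force": force on the tool from outside, world axes, zero at the start; "ft_torque": the same for the moment, N m; "width": finger opening in mm.
Only numpy, scipy, OpenCV 4.12 (cv2) and the standard library are available. Lean on these libraries where they do the work, as an engineer would, in place of code of your own. Each camera call takes 0.05 s, during which the arm holds its last target. There are 200 camera calls.

### The job

Tidy the goldsmith's bench: put the square steel block, the wooden ring clamp, the soldering brick and the flux jar each on the white pad whose blue shape matches it, upright, centred on the shape and turned to line up with it. Set each thing down rather than letting it drop, and leave the little stand with the finished ring standing where it is.

Things in the scene. Friction and masses are not known exactly. Their poses are not given: they have to be found in the camera images.
- bench_block: Steel bench block on a black rubber base: one square block 52 x 52 mm, 27 mm high, about 0.4 kg, sides flush. Origin: centre of the underside; x and y along its sides, z up. Any of its four ways round is equal.
- ring_clamp: Jeweller's wooden ring clamp lying flat: 110 mm long along its x, 30 mm wide along y in the middle 60 mm and 18 mm wide at the ends, 26 mm high, pale wood with a brass band round the middle, about 60 g. Origin: centre of the underside, z up. Either way round is equal.
- solder_brick: Off-white soldering brick with two rows of five small brown spots on top: 100 mm along its x, 50 mm along y, 28 mm high, about 140 g. Origin: centre of the underside, z up. Either way round is equal.
- flux_jar: Round amber glass jar with a green screw lid, 44 mm in diameter, 52 mm high, about 110 g, standing. Origin: centre of the underside, z up. Its turn about z does not matter.
- pad_square: Fixed white plastic pad, 130 x 66 x 3 mm, flat on the bench, long side along its x; printed in blue on its top: a filled square of 58 x 58 mm, for the steel block. Origin: centre of the underside, below the centre of the outline; z up.
- pad_clamp: Fixed white plastic pad, 130 x 66 x 3 mm, flat on the bench, long side along its x; printed in blue on its top: a long narrow shape, 116 mm along x, 36 mm wide in the middle and 24 mm at the ends, for the ring clamp. Origin: centre of the underside, below the centre of the outline; z up.
- pad_brick: Fixed white plastic pad, 130 x 66 x 3 mm, flat on the bench, long side along its x; printed in blue on its top: a filled rectangle, 106 mm along x and 56 mm wide, for the soldering brick. Origin: centre of the underside, below the centre of the outline; z up.
- pad_round: Fixed white plastic pad, 130 x 66 x 3 mm, flat on the bench, long side along its x; printed in blue on its top: a filled disc of 50 mm diameter, for the flux jar. Origin: centre of the underside, below the centre of the outline; z up.
- ring_stand: Small display stand, a white cone on a round dark wooden foot of 40 mm diameter, 64 mm high in all, with a finished brass-coloured ring on it; loose, 90 g, not to be disturbed. Origin: centre of the underside, z up.
There are look-alikes about, which are no part of the job. What is shaped like the pad_brick but purple is not meant.

How it is judged (in metres and radians):
At the end, for the whole second after the job is handed in: Each of the four things rests upright on the pad with its own shape: centre within 12 mm, underside within 5 mm of the pad's top, turned within 0.2 rad of the shape (block in any quarter turn, jar in any turn). The ring stand stands within 20 mm of where it was (horizontal distance between bench_block and pad_square below 0.012 m and z of bench_block in the frame of pad_square below 0.008 m and angle between each of bench_block, ring_clamp, solder_brick, flux_jar's own z axis and vertical below 0.1 rad and linear speed of each of bench_block, ring_clamp, solder_brick, flux_jar below 0.02 m/s and angular speed of each of bench_block, ring_clamp, solder_brick, flux_jar below 0.2 rad/s and (angle between the x axis of bench_block and the x axis of pad_square, either way round below 0.2 rad or angle between the x axis of bench_block and the y axis of pad_square, either way round below 0.2 rad) and horizontal distance between ring_clamp and pad_clamp below 0.012 m and z of ring_clamp in the frame of pad_clamp below 0.008 m and angle between the x axis of ring_clamp and the x axis of pad_clamp, either way round below 0.2 rad and horizontal distance between solder_brick and pad_brick below 0.012 m and z of solder_brick in the frame of pad_brick below 0.008 m and angle between the x axis of solder_brick and the x axis of pad_brick, either way round below 0.2 rad and horizontal distance between flux_jar and pad_round below 0.012 m and z of flux_jar in the frame of pad_round below 0.008 m and distance of ring_stand from where it was at the start of the episode below 0.02 m and angle between ring_stand's own z axis and vertical below 0.2 rad); the robot touches nothing.
It fails at once if the ring stand is pushed more than 20 mm or tipped (distance of ring_stand from where it was at the start of the episode above 0.02 m or angle between ring_stand's own z axis and vertical above 0.2 rad).
It fails at once if the steel block is let go in the air (more than 40 mm above the bench with no finger on it) (height (world z) of bench_block above 0.04 m and contact force between bench_block and the fingers below 0.02 N).
It fails at once if the ring clamp is let go in the air (more than 40 mm above the bench with no finger on it) (height (world z) of ring_clamp above 0.04 m and contact force between ring_clamp and the fingers below 0.02 N).
It fails at once if the soldering brick is let go in the air (more than 40 mm above the bench with no finger on it) (height (world z) of solder_brick above 0.04 m and contact force between solder_brick and the fingers below 0.02 N).
It fails at once if the jar is let go in the air (more than 40 mm above the bench with no finger on it) (height (world z) of flux_jar above 0.04 m and contact force between flux_jar and the fingers below 0.02 N).
It also fails if it takes over 104 s, if anything falls off the work surface, if the arm or the gripper's body presses on something with over 40 N, if the wrist force passes 120 N, or if a joint passes its speed limit or range.

## Working session

There is one attempt and no reset: what is moved stays moved. The work goes in short steps, Python scripts to look and compute and a tool call to move; the robot and the scene stay as the last step left them, time stands still between calls to the robot, and variables do not carry over. Pictures are saved under pics/ and viewed, about 12 in all and at most 16, crops included, and the job is handed in when it is done.

Besides the shell and the picture viewer there is one more tool, called after "Call:" in YAML: its name, and indented under it one key for each argument. send_rows: Moves the arm, as the interface text tells. Its arguments: {"type":"object","properties":{"translation":{"type":"array"},"spin":{"type":"array"},"fingers":{"type":"array"}},"required":["translation","spin","fingers"]}

```bash
mkdir -p pics
python3 - <<'E'
from plant import status,cams
import cv2,numpy as np
print(status.read_state())
for n in ("top","side"):
    im=cams.capture(n); cv2.imwrite(f"pics/{n}0.png",im[:,:,::-1]); c=cams.get_calibration(n)
    R=cv2.Rodrigues(np.array(c["rvec"],float))[0]; print(n,c["camera_matrix"],(-R.T@np.array(c["tvec"]).ravel()).round(0),R.round(2).tolist())
E
```

```text
{'t': 0.0, 'joints': array([ 1.23717594,  0.62931338,  0.03845118,  1.51835129, -0.02694815,
        0.99630052, -0.01996349]), 'dq': array([-2.24552026e-03,  9.47260579e-04,  7.56816360e-04,  1.41662689e-03,
        1.05741252e-03,  4.33626870e-05,  2.36721476e-04]), 'tau': array([ 8.72925557e-05, -5.49735510e+01,  1.14302102e+00, -1.86635417e+01,
       -5.23573661e-02,  2.37558817e-02,  1.87866322e-04]), 'ee_pos': array([ 171.84156856, -626.18836002,  204.58088382]), 'tcp_rot': array([-3.11164442e+00, -4.19280841e-01,  4.99412274e-04]), 'contact_force': array([0.12440541, 0.47201371, 0.39489938]), 'ft_torque': array([-0.04917848,  0.033606  ,  0.01545484]), 'width': 93.79081719095105}
top [[387.1754659    0.         282.79007112]
 [  0.         387.1754659  204.23716146]
 [  0.           0.           1.        ]] [303.  16. 879.] [[-0.04, -1.0, -0.0], [-0.98, 0.04, -0.2], [0.2, -0.01, -0.98]]
side [[409.09990244   0.         281.02172477]
 [  0.         409.09990244 208.9294599 ]
 [  0.           0.           1.        ]] [ -10. -574.  440.] [[0.74, -0.67, -0.01], [-0.32, -0.34, -0.88], [0.59, 0.66, -0.47]]
```

View pics/top0.png

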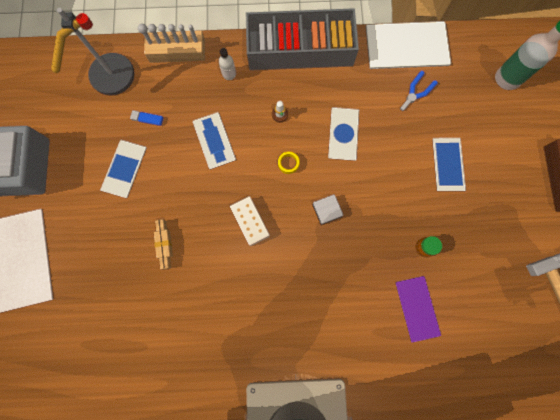

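View pics/side0.png

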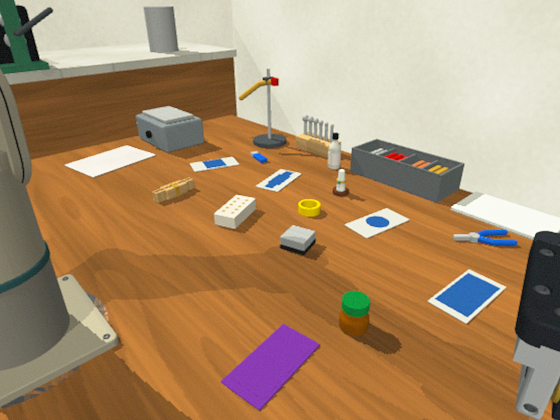

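Top view: clamp (162,244), brick (249,221), block (328,209), jar (431,246). Pads: square (124,168), clamp (214,140), round (344,133), brick (449,164). Stand at (281,112). The side view shows the same layout, and purple is a decoy.

```bash
cat > h.py <<'E'
import cv2,numpy as np
from plant import status,cams
def ray(c,px):
    R=cv2.Rodrigues(np.array(c["rvec"],float))[0]; t=np.array(c["tvec"],float).ravel()
    u=cv2.undistortPoints(np.array(px,float).reshape(-1,1,2),np.array(c["camera_matrix"]),None).reshape(-1,2)
    d=np.c_[u,np.ones(len(u))]@R; return -R.T@t,d/np.linalg.norm(d,axis=1)[:,None]
def plane(c,px,z):
    o,d=ray(c,px); return (o+d*((z-o[2])/d[:,2])[:,None])[:,:2]
def tri(c1,p1,c2,p2):
    (o1,d1),(o2,d2)=ray(c1,[p1]),ray(c2,[p2]); d1,d2=d1[0],d2[0]
    s=np.linalg.lstsq(np.c_[d1,-d2],o2-o1,rcond=None)[0]; a,b=o1+s[0]*d1,o2+s[1]*d2
    return (a+b)/2,np.linalg.norm(a-b)
RNG={"blue":((100,130,60),(125,255,255)),"green":((50,120,40),(80,255,255)),"offwhite":((8,0,140),(40,75,255)),
 "tan":((10,70,140),(28,170,255)),"grey":((0,0,90),(180,45,215)),"white":((0,0,150),(180,60,255))}
def blobs(im,col,amin=60):
    m=cv2.inRange(cv2.cvtColor(im,cv2.COLOR_RGB2HSV),*RNG[col]); m=cv2.morphologyEx(m,cv2.MORPH_CLOSE,np.ones((3,3)))
    cs=[c for c in cv2.findContours(m,cv2.RETR_EXTERNAL,cv2.CHAIN_APPROX_NONE)[0] if cv2.contourArea(c)>amin]; return cs
def near(im,col,p,amin=60):
    cs=blobs(im,col,amin); 
    return min(cs,key=lambda c:np.hypot(*(np.array(cen(c))-p))) if cs else None
def cen(c):
    m=cv2.moments(c); return m["m10"]/m["m00"],m["m01"]/m["m00"]
def rect(c,k,z):
    w=plane(k,c.reshape(-1,2),z).astype(np.float32); (x,y),(a,b),an=cv2.minAreaRect(w)
    m=cv2.moments(w.reshape(-1,1,2)); mc=(m["m10"]/m["m00"],m["m01"]/m["m00"])
    if b>a: a,b,an=b,a,an+90
    return dict(c=np.round((x,y),1),m=np.round(mc,1),L=np.round((a,b),1),ang=round((an+90)%180-90,1))
E
cat > m0.py <<'E'
from h import *
T,S=[cv2.imread(f"pics/{n}0.png")[:,:,::-1].copy() for n in("top","side")]; kt,ks=cams.get_calibration("top"),cams.get_calibration("side")
for n,col,pt,ps,z in [("pad_sq","blue",(124,168),(215,163),3),("pad_cl","blue",(214,140),(279,180),3),("pad_br","blue",(449,164),(467,295),3),("pad_ro","blue",(344,133),(377,221),3),
 ("block","grey",(328,209),(299,238),27),("brick","offwhite",(249,221),(236,208),28),("clamp","tan",(162,244),(174,189),26),("jar","green",(431,246),(355,300),52)]:
    a,b=near(T,col,pt),near(S,col,ps); print(n,np.round(cen(a)),np.round(cen(b)),rect(a,kt,z),"tri",*[np.round(q,1) for q in tri(kt,cen(a),ks,cen(b))])
print("stand",tri(kt,(280,103),ks,(342,171)))
E
python3 m0.py
```

```text
pad_sq [123. 168.] [214. 163.] {'c': array([587. , 381.8]), 'm': array([586.8, 381.7]), 'L': array([53.9, 53.6]), 'ang': -18.7} tri [585.  381.2   5.2] 1.8
pad_cl [214. 140.] [278. 179.] {'c': array([648.3, 168.5]), 'm': array([648.3, 168.3]), 'L': array([111. ,  31.2]), 'ang': 18.8} tri [646.2 168.6   4.1] 2.4
pad_br [449. 164.] [467. 294.] {'c': array([ 565.7, -386.4]), 'm': array([ 565.2, -386.5]), 'L': array([101. ,  52.2]), 'ang': -2.5} tri [ 563.7 -385.6    2.8] 2.3
pad_ro [344. 133.] [377. 221.] {'c': array([ 652. , -143.8]), 'm': array([ 652.4, -143.8]), 'L': array([44.6, 43. ]), 'ang': -46.5} tri [ 651.3 -143.1    4.1] 1.4
block [327. 209.] [297. 237.] {'c': array([463.7, -90.1]), 'm': array([463.7, -89.9]), 'L': array([53.5, 51.3]), 'ang': -71.2} tri [464.4 -90.5  18.9] 1.5
brick [249. 221.] [234. 211.] {'c': array([445. ,  85.5]), 'm': array([445.2,  85.8]), 'L': array([100. ,  49.7]), 'ang': 25.0} tri [445.2  87.7  14.2] 3.8
clamp [162. 256.] [172. 189.] {'c': array([371.8, 278.3]), 'm': array([374.6, 277.4]), 'L': array([52.4, 30.6]), 'ang': 1.4} tri [382.8 273.8  23.2] 18.4
jar [432. 245.] [355. 304.] {'c': array([ 370.9, -304.1]), 'm': array([ 370.8, -303.8]), 'L': array([39.2, 37.7]), 'ang': -49.5} tri [ 370.6 -305.6   45.7] 1.7
stand (array([707.15427815,   6.70756715,  59.4983812 ]), np.float64(1.8848726472126347))
```

```bash
cat >> h.py <<'E'
def go(x,y,z,ang=None):
    """tool-frame shift+spin to TCP x,y,z with jaw direction (tool y) along world angle ang (deg)"""
    s=status.read_state(); R=cv2.Rodrigues(np.array(s["tcp_rot"]))[0]
    sh=R.T@(np.array([x,y,z])-s["ee_pos"]); cur=np.degrees(np.arctan2(R[1,1],R[0,1]))
    sp=0
    if ang is not None:
        sp=((cur-ang+90)%180)-90
    print("pos",s["ee_pos"].round(1),"jaw",round(cur,1),"tilt",R[:,2].round(3),"q7",round(s["joints"][6],2),"| shift",sh.round(1),"spin",round(sp,1))
E
python3 - <<'E'
from h import *
c=cams.get_calibration("wrist"); R=cv2.Rodrigues(np.array(c["rvec"]))[0]; s=status.read_state(); Rt=cv2.Rodrigues(s["tcp_rot"])[0]
print(c["camera_matrix"],"cam in tool",Rt.T@(-R.T@np.array(c["tvec"]).ravel()-s["ee_pos"]),(R@Rt).round(2))
go(371,-304,250,0)
go(445,-320,250)
E
```

```text
[[321.77994775   0.         275.64626958]
 [  0.         321.77994775 210.03463782]
 [  0.           0.           1.        ]] cam in tool [  75.94661148    0.67662839 -178.91909722] [[-0.    1.    0.  ]
 [-0.96 -0.   -0.26]
 [-0.26 -0.    0.96]]
pos [ 171.9 -626.3  204.7] jaw -74.7 tilt [-0.     0.002 -1.   ] q7 -0.02 | shift [ 277.3 -258.1  -44.9] spin -74.7
pos [ 171.9 -626.3  204.7] jaw -74.7 tilt [-0.     0.002 -1.   ] q7 -0.02 | shift [ 344.4 -223.1  -45. ] spin 0
```

Call:
send_rows:
  translation:
    - [277, -258, 50]
    - [277, -258, 50]
    - [277, -258, 50]
    - [277, -258, 50]
    - [277, -258, 50]
    - [277, -258, 50]
    - [277, -258, 50]
    - [277, -258, 50]
    - [277, -258, 50]
    - [277, -258, 50]
    - [277, -258, 50]
    - [277, -258, 50]
  spin: [0, 0, 0, 0, 0, 0, 0, 0, 0, 0, 0, 0]
  fingers: [94, 94, 94, 94, 94, 94, 94, 94, 94, 94, 94, 94]

```text
t: 1.1
ee_pos: [370.4, -304.5, 155.0]
tcp_rot: [-3.112, -0.42, 0.001]
contact_force: [-0.3, -0.3, -0.2]
width: 94.0
```

```bash
cat > w.py <<'E'
import sys
from h import *
n,col=sys.argv[1:3]; z=float(sys.argv[3]); xy=np.array([float(v) for v in sys.argv[4:6]])
c=cams.get_calibration("wrist"); im=cams.capture("wrist"); cv2.imwrite(f"pics/{n}.png",im[:,:,::-1])
R=np.array(c["rvec"],float); p=cv2.projectPoints(np.array([[*xy,z]]),R,np.array(c["tvec"],float),np.array(c["camera_matrix"]),None)[0].ravel()
b=near(im,col,p); 
print("expect px",p.round(), "found",np.round(cen(b),1),"area",cv2.contourArea(b),"bbox",cv2.boundingRect(b)); print(rect(b,c,z))
import pickle,os
f="obs.pkl"; d=pickle.load(open(f,"rb")) if os.path.exists(f) else {}
key=n.split("_")[0]
if key in d: print("tri with earlier",*[np.round(q,1) for q in tri(*d[key],c,cen(b))])
d[key]=(c,cen(b)); pickle.dump(d,open(f,"wb"))
E
python3 w.py jar_1 green 52 371 -304; python3 -c "
from h import *
go(371,-304,150)"
```

```text
expect px [275. 208.] found [276.7 206.7] area 1386.0 bbox (256, 186, 43, 43)
{'c': array([ 372.4, -305.7]), 'm': array([ 372.5, -305.4]), 'L': array([39.4, 38.2]), 'ang': 15.4}
pos [ 369.9 -305.6  155.2] jaw -74.8 tilt [-0.001  0.001 -1.   ] q7 -0.65 | shift [ 1.5 -1.2  5.2] spin 0
```

View pics/jar_1.png

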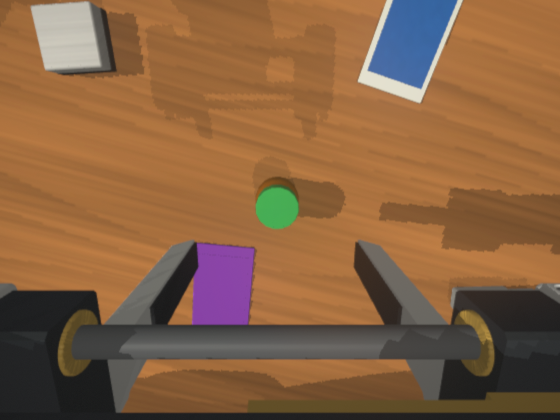

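Wrist view: jar lid at (277,207), dia. 39 mm, at (372,-305), agreeing with the top camera. I'll lower for a second view.

Call:
send_rows:
  translation:
    - [2, 1, 40]
    - [2, 1, 75]
    - [2, 1, 75]
    - [2, 1, 75]
  spin: [0, 0, 0, 0]
  fingers: [94, 94, 94, 94]

```text
t: 1.48
ee_pos: [369.7, -307.0, 79.3]
tcp_rot: [-3.112, -0.411, 0.007]
contact_force: [-0.2, -0.1, 0.4]
width: 94.1
```

```bash
python3 w.py jar_2 green 52 372 -305; python3 -c "
from h import *
go(372.4,-305.5,9)"
```

```text
expect px [273. 234.] found [274.  231.8] area 2519.5 bbox (246, 203, 57, 58)
{'c': array([ 373.5, -305.3]), 'm': array([ 373.3, -305.4]), 'L': array([40.8, 38.1]), 'ang': 15.1}
tri with earlier [ 370.2 -306.1   41.3] 0.1
pos [ 371.1 -307.6   80.7] jaw -74.9 tilt [-0.002  0.    -1.   ] q7 -0.64 | shift [ 1.9 -1.6 71.7] spin 0
```

Call:
send_rows:
  translation:
    - [2, -1, 35]
    - [2, -1, 60]
    - [2, -1, 72]
    - [2, -1, 72]
    - [2, -1, 72]
    - [2, -1, 72]
    - [2, -1, 72]
    - [2, -1, 72]
    - [2, -1, 72]
    - [2, -1, 72]
    - [2, -1, 72]
    - [2, -1, 72]
  spin: [0, 0, 0, 0, 0, 0, 0, 0, 0, 0, 0, 0]
  fingers: [94, 94, 94, 94, 94, 30, 30, 30, 30, 30, 30, 30]

```text
t: 2.53
ee_pos: [372.7, -306.1, 8.8]
tcp_rot: [-3.114, -0.412, 0.002]
contact_force: [-0.4, -0.3, 1.5]
width: 51.0
```

```bash
python3 -c "
from h import *
s=status.read_state();print(s['width'],s['contact_force'])
go(500,-225,80)
go(652,-144,80)"
```

```text
51.022777761066656 [-0.38499831 -0.30701352  1.47809506]
pos [ 372.7 -306.1    8.8] jaw -74.9 tilt [-0.002  0.    -1.   ] q7 -0.64 | shift [143.9 -45.2 -71.4] spin 0
pos [ 372.7 -306.1    8.8] jaw -74.9 tilt [-0.002  0.    -1.   ] q7 -0.64 | shift [311.7 -83.8 -71.6] spin 0
```

Call:
send_rows:
  translation:
    - [0, 0, 0]
    - [0, 0, 0]
    - [0, 0, 0]
    - [0, 0, 0]
    - [0, 0, -10]
    - [0, 0, -25]
    - [0, 0, -40]
  spin: [0, 0, 0, 0, 0, 0, 0]
  fingers: [30, 30, 30, 30, 30, 30, 30]

```text
t: 3.12
ee_pos: [372.3, -305.8, 49.3]
tcp_rot: [-3.113, -0.412, 0.004]
contact_force: [0.1, -0.1, -0.5]
width: 43.5
```

```bash
python3 -c "
from h import *
s=status.read_state();print(s['width'],s['contact_force'])
go(652,-144,130)"
```

```text
43.50348760297664 [ 0.13252864 -0.06257092 -0.49416567]
pos [ 372.3 -305.8   49.3] jaw -74.9 tilt [-0.003  0.001 -1.   ] q7 -0.65 | shift [312.  -83.6 -81.3] spin 0
```

Call:
send_rows:
  translation:
    - [0, 0, -30]
    - [25, -8, -60]
    - [60, -17, -80]
    - [100, -28, -80]
    - [140, -38, -80]
    - [180, -49, -80]
    - [210, -57, -80]
    - [235, -64, -80]
    - [235, -64, -80]
    - [235, -64, -80]
  spin: [0, 0, 0, 0, 0, 0, 0, 0, 0, 0]
  fingers: [30, 30, 30, 30, 30, 30, 30, 30, 30, 30]

```text
t: 3.95
ee_pos: [583.5, -181.2, 128.9]
tcp_rot: [-3.112, -0.417, 0.004]
contact_force: [0.2, 0.2, -1.4]
width: 42.9
```

```bash
python3 w.py padro_1 blue 3 652 -144; python3 -c "
from h import *
go(652,-144,130)"
```

```text
expect px [256. 122.] found [467.4 262.7] area 3691.5 bbox (426, 222, 83, 91)
{'c': array([ 569.1, -386.2]), 'm': array([ 572.3, -388.1]), 'L': array([95., 54.]), 'ang': -2.8}
pos [ 582.  -182.8  128.8] jaw -74.9 tilt [-0.004  0.001 -1.   ] q7 -0.99 | shift [ 77.8 -19.2  -1.4] spin 0
```

View pics/padro_1.png

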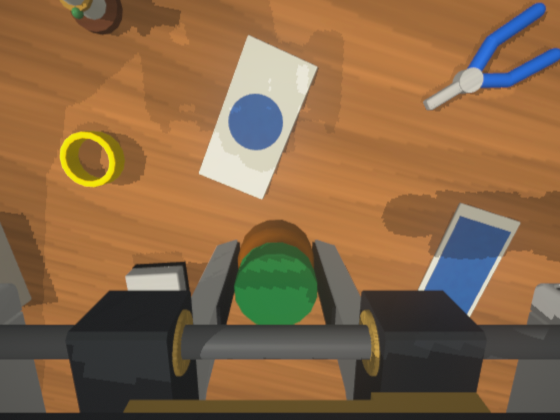

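The disc is at (256,122), exactly where predicted, but its saturation is too low for my mask. The jar is held, with its lid at (277,285).

```bash
sed -i 's/(100,130,60)/(100,90,60)/' h.py; rm obs.pkl
python3 - <<'E'
from h import *
c=cams.get_calibration("wrist"); im=cams.capture("wrist")
b=near(im,"blue",(256,122)); print(cen(b),rect(b,c,3))
g=near(im,"green",(277,285)); print(cen(g),rect(g,c,172))
go(652,-144,130)
import pickle; pickle.dump({"padro":(c,cen(b))},open("obs.pkl","wb"))
E
```

```text
(253.60179372197308, 119.19551569506727) {'c': array([ 652. , -143.4]), 'm': array([ 651.9, -143.5]), 'L': array([48.3, 47.3]), 'ang': -74.9}
(275.3315479037143, 285.525681492109) {'c': array([ 584.8, -182.5]), 'm': array([ 583.8, -182.9]), 'L': array([41.9, 38.5]), 'ang': 15.2}
pos [ 581.3 -183.8  128.9] jaw -75.0 tilt [-0.004  0.    -1.   ] q7 -0.99 | shift [ 78.6 -20.1  -1.4] spin 0
```

Call:
send_rows:
  translation:
    - [35, -9, 0]
    - [70, -18, 0]
    - [77, -20, 20]
    - [77, -20, 50]
    - [77, -20, 80]
    - [77, -20, 100]
    - [77, -20, 110]
    - [77, -20, 113]
    - [77, -20, 115]
    - [77, -20, 116]
  spin: [0, 0, 0, 0, 0, 0, 0, 0, 0, 0]
  fingers: [30, 30, 30, 30, 30, 30, 30, 30, 30, 30]

```text
t: 4.88
ee_pos: [650.7, -145.4, 13.8]
tcp_rot: [-3.115, -0.409, 0.004]
contact_force: [-0.8, 0.0, -0.6]
width: 43.1
```

```bash
python3 -c "
from h import *
s=status.read_state();print(s['width'],s['contact_force'])
go(650.5,-144,12.3)"
```

```text
43.10701621134989 [-0.82220517  0.04200019 -0.57412792]
pos [ 650.7 -145.4   13.8] jaw -75.0 tilt [-0.002 -0.    -1.   ] q7 -1.07 | shift [ 0.2 -1.4  1.5] spin 0
```

Lower slightly until the force shows contact, open, then rise.

Call:
send_rows:
  translation:
    - [0, -1, 1]
    - [0, -1, 2]
    - [0, -1, 2]
  spin: [0, 0, 0]
  fingers: [30, 30, 30]

```text
t: 5.13
ee_pos: [651.1, -144.5, 12.8]
tcp_rot: [3.114, 0.409, -0.001]
contact_force: [-0.5, 0.1, -1.3]
width: 42.8
```

Call:
send_rows:
  translation:
    - [0, 0, 0]
    - [0, 0, 0]
    - [0, 0, 0]
    - [0, 0, 0]
    - [0, 0, 0]
    - [0, 0, -10]
    - [0, 0, -40]
    - [0, 0, -80]
    - [0, 0, -120]
    - [-20, 10, -140]
    - [-50, 10, -140]
    - [-60, 10, -140]
  spin: [0, 0, 0, 0, 0, 0, 0, 0, 0, 0, 0, 0]
  fingers: [75, 75, 75, 75, 75, 75, 75, 75, 75, 85, 85, 85]

```text
t: 6.13
ee_pos: [593.4, -172.4, 155.8]
tcp_rot: [3.112, 0.405, -0.0]
contact_force: [-1.4, 1.0, -0.7]
width: 84.6
```

Run:
```python
from h import *
c=cams.get_calibration("wrist"); im=cams.capture("wrist"); cv2.imwrite("pics/jarplaced.png",im[:,:,::-1])
p=lambda x,y,z:cv2.projectPoints(np.array([[x,y,z]],float),np.array(c["rvec"]),np.array(c["tvec"]),np.array(c["camera_matrix"]),None)[0].ravel()
g=near(im,"green",p(652,-144,55)); print(cen(g),rect(g,c,55))
b=near(im,"blue",p(652,-144,3)); print(cen(b),rect(b,c,3))
w=near(im,"white",p(652,-144,3),500); print(cen(w),rect(w,c,3))
go(445,85.6,150,115)
```

```text
(260.91494026087906, 139.05371040227993) {'c': array([ 650.3, -145.4]), 'm': array([ 650.2, -145.3]), 'L': array([37.4, 36.6]), 'ang': -75.2}
(258.69947506561675, 115.37007874015748) {'c': array([ 664.7, -139.3]), 'm': array([ 669.1, -136. ]), 'L': array([47.2, 20.8]), 'ang': -71.7}
(262.56800806021454, 130.62073529702286) {'c': array([ 651.8, -143.5]), 'm': array([ 651.7, -143.3]), 'L': array([129.5,  65.6]), 'ang': -7.4}
pos [ 592.  -172.3  154.9] jaw -75.2 tilt [-0.002 -0.002 -1.   ] q7 -1.02 | shift [ -76.4 -286.8    4.7] spin -10.2
```

View pics/jarplaced.png

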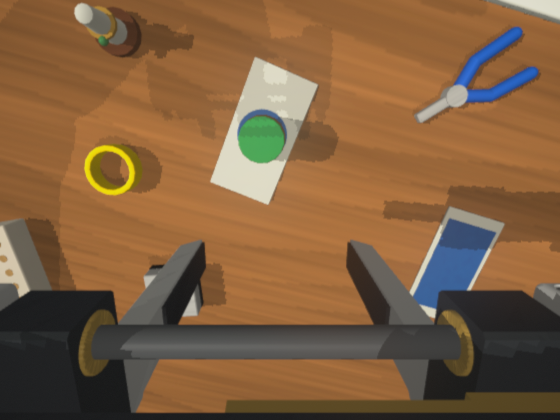

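Jar placed: the lid is 2.4 mm off the pad's centre and upright. Next is the brick.

Call:
send_rows:
  translation:
    - [-76, -287, 0]
    - [-76, -287, 0]
    - [-76, -287, 0]
    - [-76, -287, 0]
    - [-76, -287, 0]
    - [-76, -287, 0]
    - [-76, -287, 0]
    - [-76, -287, 0]
    - [-76, -287, 0]
    - [-76, -287, 0]
  spin: [-10, -10, -10, -10, -10, -10, -10, -10, -10, -10]
  fingers: [94, 94, 94, 94, 94, 94, 94, 94, 94, 94]

```text
t: 7.02
ee_pos: [446.4, 86.2, 155.1]
tcp_rot: [3.066, 0.675, -0.002]
contact_force: [0.3, -1.2, 0.1]
width: 94.1
```

```bash
python3 w.py brick_1 offwhite 28 445 85.6; python3 -c "
from h import *
go(445,85.6,80,115)"
```

```text
expect px [275. 204.] found [274.7 198.9] area 4906.0 bbox (249, 150, 52, 100)
{'c': array([447. ,  86.7]), 'm': array([447. ,  86.7]), 'L': array([99.6, 49.5]), 'ang': 24.7}
pos [446.7  85.1 155. ] jaw -65.3 tilt [-0.001 -0.003 -1.   ] q7 -1.36 | shift [-1.2 -1.3 75. ] spin -0.3
```

Call:
send_rows:
  translation:
    - [0, -1, 40]
    - [0, -1, 80]
    - [0, -1, 85]
    - [0, -1, 85]
  spin: [0, 0, 0, 0]
  fingers: [94, 94, 94, 94]

```text
t: 7.4
ee_pos: [445.0, 83.8, 68.2]
tcp_rot: [3.067, 0.667, -0.011]
contact_force: [-0.6, -0.2, 0.4]
width: 93.8
```

```bash
python3 w.py brick_2 offwhite 28 446 86.5; python3 -c "
from h import *
go(446.5,86.5,5,114.7)"
```

```text
expect px [272. 229.] found [272.4 221.7] area 9105.0 bbox (236, 156, 73, 135)
{'c': array([447.3,  86.8]), 'm': array([447.3,  86.8]), 'L': array([100.8,  49.4]), 'ang': 24.5}
tri with earlier [445.6  86.1  10. ] 0.0
pos [446.4  84.4  69.9] jaw -65.4 tilt [-0.002 -0.003 -1.   ] q7 -1.36 | shift [ 1.2 -2.  64.9] spin -0.1
```

Call:
send_rows:
  translation:
    - [1, -2, 30]
    - [1, -2, 55]
    - [1, -2, 65]
    - [1, -2, 65]
    - [1, -2, 65]
    - [1, -2, 65]
    - [1, -2, 65]
    - [1, -2, 65]
    - [1, -2, 65]
    - [1, -2, 65]
    - [1, -2, 65]
    - [1, -2, 65]
  spin: [0, 0, 0, 0, 0, 0, 0, 0, 0, 0, 0, 0]
  fingers: [94, 94, 94, 94, 40, 40, 40, 40, 40, 40, 40, 40]

```text
t: 8.45
ee_pos: [446.6, 86.5, 5.1]
tcp_rot: [3.067, 0.668, -0.004]
contact_force: [-0.3, -0.2, 5.1]
width: 50.0
```

Call:
send_rows:
  translation:
    - [0, 0, 0]
    - [0, 0, 0]
    - [0, 0, -10]
    - [0, 0, -25]
    - [0, 0, -50]
    - [0, 0, -90]
    - [0, 0, -125]
    - [0, 0, -125]
  spin: [0, 0, 0, 0, 0, 0, 0, 0]
  fingers: [40, 40, 40, 40, 40, 40, 40, 40]

```text
t: 9.12
ee_pos: [450.3, 88.0, 135.0]
tcp_rot: [3.067, 0.668, 0.011]
contact_force: [0.5, 0.1, -2.1]
width: 49.6
```

```bash
python3 -c "
from h import *
s=status.read_state();print(s['width'],s['contact_force'])
go(490,-386,130,-92.5)
go(565.5,-386.3,130,-92.5)"
```

```text
49.64264340575599 [ 0.51551908  0.14132144 -2.07544142]
pos [450.3  88.  135. ] jaw -65.4 tilt [ 0.007 -0.001 -1.   ] q7 -1.6 | shift [-160.9  447.6    5.9] spin 27.1
pos [450.3  88.  135. ] jaw -65.4 tilt [ 0.007 -0.001 -1.   ] q7 -1.6 | shift [-92.4 479.3   6.4] spin 27.1
```

Call:
send_rows:
  translation:
    - [-161, 448, 0]
    - [-161, 448, 0]
    - [-161, 448, 0]
    - [-161, 448, 0]
    - [-161, 448, 0]
    - [-161, 448, 0]
    - [-161, 448, 0]
    - [-161, 448, 0]
    - [-161, 448, 0]
    - [-161, 448, 0]
    - [-161, 448, 0]
    - [-161, 448, 0]
  spin: [2, 5, 9, 14, 19, 23, 27, 27, 27, 27, 27, 27]
  fingers: [40, 40, 40, 40, 40, 40, 40, 40, 40, 40, 40, 40]

```text
t: 10.12
ee_pos: [488.0, -393.8, 134.5]
tcp_rot: [3.136, -0.077, 0.01]
contact_force: [-0.1, -1.4, -1.0]
width: 50.0
```

```bash
cat > carry.py <<'E'
import sys
from h import *
# name col padx pady held-colour objheight grasp_tcp_z
n,hc=sys.argv[1],sys.argv[4]; x,y,ht,gz=[float(sys.argv[i]) for i in (2,3,5,6)]
s=status.read_state(); c=cams.get_calibration("wrist"); im=cams.capture("wrist"); cv2.imwrite(f"pics/{n}.png",im[:,:,::-1])
p=lambda x,y,z:cv2.projectPoints(np.array([[x,y,z]],float),np.array(c["rvec"]),np.array(c["tvec"]),np.array(c["camera_matrix"]),None)[0].ravel()
q=p(x,y,3); b=near(im,"blue",q); print("pad",q.round(),np.round(cen(b)),rect(b,c,3))
w=near(im,"white",q,500); print("padwhite",rect(w,c,3))
z=s["ee_pos"][2]-gz+ht; q=p(*s["ee_pos"][:2],z)
g=near(im,hc,q)
if g is not None: print("held",q.round(),np.round(cen(g)),rect(g,c,z))
go(x,y,130)
E
python3 carry.py brickpad 565.5 -386.3 offwhite 28 5
```

```text
pad [262. 122.] [262. 115.] {'c': array([ 569.1, -386. ]), 'm': array([ 569.1, -386.2]), 'L': array([96.8, 54.8]), 'ang': -2.1}
padwhite {'c': array([ 489.6, -394.7]), 'm': array([ 446.6, -391.5]), 'L': array([279. ,  97.4]), 'ang': -2.8}
held [275. 271.] [274. 228.] {'c': array([ 526. , -396.1]), 'm': array([ 504.3, -394.5]), 'L': array([140.3,  49.2]), 'ang': -2.8}
pos [ 487.9 -395.5  134.4] jaw -92.9 tilt [ 0.007 -0.006 -1.   ] q7 -1.09 | shift [ 77.  -13.2   4.8] spin 0
```

View pics/brickpad.png

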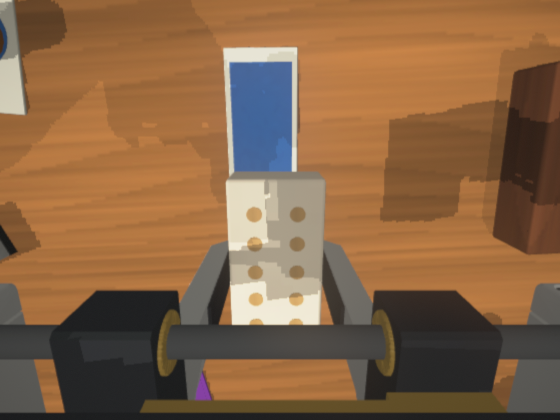

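```bash
python3 -c "
from h import *
c=cams.get_calibration('wrist')
print('front edge top',plane(c,[(228,174),(323,174)],157.4),'pad far blue',plane(c,[(230,62),(293,62)],3),plane(c,[(224,49),(297,48)],3))
go(565.5,-386.3,130,-92.3)"
```

```text
front edge top [[ 540.65405561 -375.46547568]
 [ 538.21579666 -421.79286705]] pad far blue [[ 618.57879212 -363.03173137]
 [ 615.74024324 -419.04089282]] [[ 629.37784021 -358.6834608 ]
 [ 626.93818426 -422.9957689 ]]
pos [ 487.9 -395.5  134.4] jaw -92.9 tilt [ 0.007 -0.006 -1.   ] q7 -1.09 | shift [ 77.  -13.2   4.8] spin -0.6
```

Call:
send_rows:
  translation:
    - [35, -6, 0]
    - [70, -12, 0]
    - [75, -12, 20]
    - [75, -12, 50]
    - [75, -12, 80]
    - [75, -12, 105]
    - [75, -12, 115]
    - [75, -12, 118]
    - [75, -12, 120]
    - [75, -12, 120]
  spin: [0, 0, 0, 0, 0, 0, 0, 0, 0, 0]
  fingers: [40, 40, 40, 40, 40, 40, 40, 40, 40, 40]

```text
t: 11.0
ee_pos: [564.9, -388.4, 15.6]
tcp_rot: [3.134, -0.08, 0.013]
contact_force: [-0.8, -0.1, -1.3]
width: 49.6
```

```bash
python3 -c "
from h import *
s=status.read_state();print(s['width'],s['contact_force'])
go(563.5,-387,8.3,-92.3)"
```

```text
49.57983587380018 [-0.78392545 -0.07778092 -1.34220201]
pos [ 564.9 -388.4   15.6] jaw -92.9 tilt [ 0.008 -0.007 -1.   ] q7 -1.17 | shift [-1.5 -1.4  7.3] spin -0.6
```

Call:
send_rows:
  translation:
    - [-1, -1, 3]
    - [-1, -1, 5]
    - [-1, -1, 6]
    - [-1, -1, 7]
    - [-1, -1, 7]
  spin: [0, 0, 0, 0, 0]
  fingers: [40, 40, 40, 40, 40]

```text
t: 11.42
ee_pos: [564.1, -387.5, 8.9]
tcp_rot: [3.133, -0.08, 0.013]
contact_force: [-0.2, 0.5, -0.2]
width: 49.9
```

```bash
python3 -c "
from h import *
s=status.read_state();print(s['width'],s['contact_force'],s['ee_pos'])"
```

```text
49.90110260934319 [-0.20316512  0.50156343 -0.17091577] [ 564.14073589 -387.51687177    8.86352248]
```

Call:
send_rows:
  translation:
    - [0, 0, 1]
    - [0, 0, 1]
    - [0, 0, 1]
    - [0, 0, 1]
    - [0, 0, 0]
    - [0, 0, -15]
    - [0, 0, -50]
    - [0, 0, -90]
    - [0, 0, -130]
    - [-30, 0, -145]
    - [-50, 0, -145]
    - [-50, 0, -145]
  spin: [0, 0, 0, 0, 0, 0, 0, 0, 0, 0, 0, 0]
  fingers: [40, 75, 75, 75, 75, 75, 75, 85, 85, 85, 85, 85]

```text
t: 12.42
ee_pos: [509.1, -385.6, 156.5]
tcp_rot: [3.13, -0.085, 0.012]
contact_force: [-0.6, -0.4, -0.3]
width: 85.0
```

Run:
```python
from h import *
c=cams.get_calibration("wrist"); im=cams.capture("wrist"); cv2.imwrite("pics/brickplaced.png",im[:,:,::-1])
p=lambda x,y,z:cv2.projectPoints(np.array([[x,y,z]],float),np.array(c["rvec"]),np.array(c["tvec"]),np.array(c["camera_matrix"]),None)[0].ravel()
w=near(im,"white",p(565,-387,3),500); print("white all at z3",rect(w,c,3))
b=near(im,"blue",p(565,-387,3)); print(cen(b),rect(b,c,3))
print(p(565,-387,31))
go(464,-90,150,18.8)
```

```text
white all at z3 {'c': array([ 565. , -385.6]), 'm': array([ 565. , -385.7]), 'L': array([129.5,  65.3]), 'ang': -2.5}
(24.15032679738562, 56.00280112044818) {'c': array([ 651.3, -153.1]), 'm': array([ 658.8, -158.5]), 'L': array([47.5, 29.8]), 'ang': -3.8}
[271.78729653 145.93560039]
pos [ 511.2 -385.1  155.6] jaw -93.1 tilt [ 0.009 -0.009 -1.   ] q7 -1.12 | shift [ -63.  -292.2    2.5] spin 68.1
```

View pics/brickplaced.png

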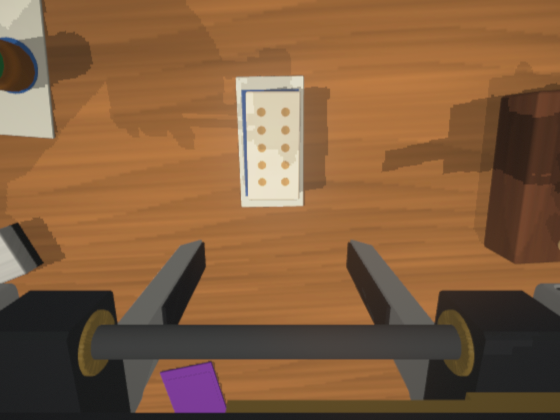

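Brick is set, about 2.5 mm off centre and aligned. Next is the block.

Call:
send_rows:
  translation:
    - [-63, -292, 0]
    - [-63, -292, 0]
    - [-63, -292, 0]
    - [-63, -292, 0]
    - [-63, -292, 0]
    - [-63, -292, 0]
    - [-63, -292, 0]
    - [-63, -292, 0]
    - [-63, -292, 0]
    - [-63, -292, 0]
  spin: [-7, -14, -22, -22, -22, -22, -22, -22, -22, -22]
  fingers: [94, 94, 94, 94, 94, 94, 94, 94, 94, 94]

```text
t: 13.3
ee_pos: [465.0, -90.3, 152.7]
tcp_rot: [3.087, 0.517, 0.012]
contact_force: [-0.0, 0.2, -0.1]
width: 94.2
```

```bash
python3 w.py block_1 grey 27 464 -90; python3 -c "
from h import *
go(464,-90,70,-71.2)"
```

```text
expect px [273. 205.] found [274.1 201.7] area 2648.0 bbox (248, 175, 53, 54)
{'c': array([466.8, -90.3]), 'm': array([466.4, -90.3]), 'L': array([53.1, 50.9]), 'ang': 18.7}
pos [464.9 -91.4 152.6] jaw -71.1 tilt [ 0.009 -0.01  -1.   ] q7 -1.31 | shift [-0.8 -2.7 82.6] spin 0.1
```

View pics/block_1.png

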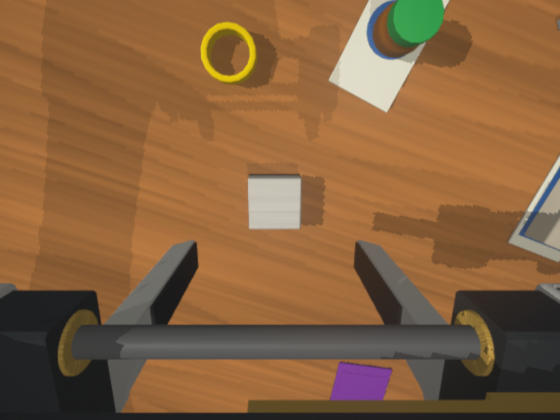

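Call:
send_rows:
  translation:
    - [0, -3, 40]
    - [0, -3, 75]
    - [0, -3, 85]
    - [0, -3, 85]
  spin: [0, 0, 0, 0]
  fingers: [94, 94, 94, 94]

```text
t: 13.68
ee_pos: [463.0, -91.5, 64.8]
tcp_rot: [3.089, 0.508, 0.003]
contact_force: [-0.3, 0.3, 0.4]
width: 94.1
```

```bash
python3 w.py block_2 grey 27 466 -90; python3 -c "
from h import *
go(465.5,-90.3,5,-71.2)"
```

```text
expect px [274. 228.] found [274.4 225.5] area 5051.0 bbox (238, 190, 74, 73)
{'c': array([467.2, -90.3]), 'm': array([467.2, -90.2]), 'L': array([53.6, 51. ]), 'ang': 18.5}
tri with earlier [464.1 -91.3  13.5] 0.1
pos [464.1 -91.3  66.3] jaw -71.3 tilt [ 0.007 -0.011 -1.   ] q7 -1.38 | shift [ 1.4 -1.2 61.3] spin -0.1
```

Call:
send_rows:
  translation:
    - [2, -1, 30]
    - [2, -1, 52]
    - [2, -1, 61]
    - [2, -1, 61]
    - [2, -1, 61]
    - [2, -1, 61]
    - [2, -1, 61]
    - [2, -1, 61]
    - [2, -1, 61]
    - [2, -1, 61]
    - [2, -1, 61]
    - [2, -1, 61]
  spin: [0, 0, 0, 0, 0, 0, 0, 0, 0, 0, 0, 0]
  fingers: [94, 94, 94, 94, 42, 42, 42, 42, 42, 42, 42, 42]

```text
t: 14.73
ee_pos: [466.3, -90.3, 5.6]
tcp_rot: [3.088, 0.508, 0.008]
contact_force: [-0.4, 0.0, 4.3]
width: 51.7
```

Call:
send_rows:
  translation:
    - [0, 0, 0]
    - [0, 0, 0]
    - [0, 0, -8]
    - [0, 0, -20]
    - [0, 0, -40]
    - [0, 0, -70]
    - [0, 0, -110]
    - [0, 0, -125]
    - [0, 0, -125]
  spin: [0, 0, 0, 0, 0, 0, 0, 0, 0]
  fingers: [42, 42, 42, 42, 42, 42, 42, 42, 42]

```text
t: 15.48
ee_pos: [467.6, -89.3, 134.0]
tcp_rot: [3.086, 0.507, 0.018]
contact_force: [1.1, -0.1, -3.5]
width: 51.9
```

```bash
python3 -c "
from h import *
s=status.read_state();print(s['width'],s['contact_force'])
a=np.radians(-18.7)
go(586-85,381.5+0,130,71.3)
go(586,381.5,130,71.3)"
```

```text
51.89376662876417 [ 1.05555766 -0.06775365 -3.515729  ]
pos [467.6 -89.3 134. ] jaw -71.3 tilt [ 0.014 -0.012 -1.   ] q7 -1.35 | shift [ 182.3 -435.3   -1. ] spin 37.4
pos [467.6 -89.3 134. ] jaw -71.3 tilt [ 0.014 -0.012 -1.   ] q7 -1.35 | shift [ 2.629e+02 -4.081e+02  2.000e-01] spin 37.4
```

Call:
send_rows:
  translation:
    - [215, -344, 0]
    - [215, -344, 0]
    - [215, -344, 0]
    - [215, -344, 0]
    - [215, -344, 0]
    - [215, -344, 0]
    - [215, -344, 0]
    - [215, -344, 0]
    - [215, -344, 0]
    - [215, -344, 0]
    - [215, -344, 0]
    - [215, -344, 0]
  spin: [-2, -7, -13, -19, -25, -31, -37, -43, -48, -52, -52, -52]
  fingers: [42, 42, 42, 42, 42, 42, 42, 42, 42, 42, 42, 42]

```text
t: 16.48
ee_pos: [559.0, 307.3, 128.0]
tcp_rot: [2.547, 1.812, 0.001]
contact_force: [-0.2, -0.5, -4.7]
width: 51.7
```

```bash
python3 carry.py blockpad 586 381.5 grey 27 5.6
```

```text
pad [275. 117.] [276. 116.] {'c': array([586.5, 381.9]), 'm': array([586.5, 381.9]), 'L': array([56.9, 55.7]), 'ang': -19.1}
padwhite {'c': array([586.4, 382.1]), 'm': array([586.5, 382.1]), 'L': array([129.1,  65.3]), 'ang': -19.1}
held [276. 269.] [281. 271.] {'c': array([579.5, 297.9]), 'm': array([561. , 304.2]), 'L': array([155. ,  62.8]), 'ang': -20.0}
pos [559.4 304.6 128.1] jaw -19.3 tilt [ 0.01  -0.015 -1.   ] q7 -1.23 | shift [81.3 -0.3 -2.8] spin 0
```

View pics/blockpad.png

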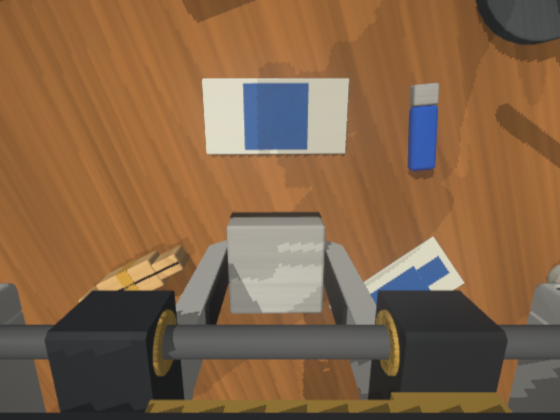

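Call:
send_rows:
  translation:
    - [35, 0, 0]
    - [70, 0, 0]
    - [81, 0, 20]
    - [81, 0, 50]
    - [81, 0, 75]
    - [81, 0, 95]
    - [81, 0, 107]
    - [81, 0, 110]
    - [81, 0, 110]
  spin: [0, 0, 0, 0, 0, 0, 0, 0, 0]
  fingers: [42, 42, 42, 42, 42, 42, 42, 42, 42]

```text
t: 17.28
ee_pos: [586.9, 377.6, 16.1]
tcp_rot: [2.548, 1.806, -0.005]
contact_force: [0.1, -0.1, -3.5]
width: 51.8
```

```bash
python3 -c "
from h import *
s=status.read_state();print(s['width'],s['contact_force'])
go(586,380.7,8.8,-19)"
```

```text
51.762588062812256 [ 0.0545789  -0.13461192 -3.51403804]
pos [586.9 377.6  16.1] jaw -19.3 tilt [ 0.008 -0.017 -1.   ] q7 -1.32 | shift [ 2.7 -2.   7.2] spin -0.3
```

Call:
send_rows:
  translation:
    - [3, -2, 3]
    - [3, -2, 5]
    - [3, -2, 6]
    - [3, -2, 7]
    - [3, -2, 7]
  spin: [0, 0, 0, 0, 0]
  fingers: [42, 42, 42, 42, 42]

```text
t: 17.7
ee_pos: [586.3, 381.1, 9.4]
tcp_rot: [2.548, 1.806, -0.004]
contact_force: [0.5, -0.4, -4.1]
width: 51.9
```

```bash
python3 -c "
from h import *
s=status.read_state();print(s['width'],s['contact_force'],s['ee_pos'])"
```

```text
51.94696104488955 [ 0.47360956 -0.38622223 -4.081628  ] [586.26358383 381.107571     9.42651295]
```

Still carrying its weight, so I'll lower 1.5 mm more, then release.

Call:
send_rows:
  translation:
    - [0, 0, 1]
    - [0, 0, 1.5]
    - [0, 0, 1.5]
  spin: [0, 0, 0]
  fingers: [42, 42, 42]

```text
t: 17.95
ee_pos: [586.5, 381.1, 9.0]
tcp_rot: [2.548, 1.805, -0.003]
contact_force: [-2.1, -1.6, 3.5]
width: 51.9
```

Call:
send_rows:
  translation:
    - [0, 0, 0]
    - [0, 0, 0]
    - [0, 0, 0]
    - [0, 0, 0]
    - [0, 0, 0]
    - [0, 0, -15]
    - [0, 0, -50]
    - [0, 0, -90]
    - [0, 0, -130]
    - [-30, 0, -145]
    - [-50, 0, -145]
    - [-50, 0, -145]
  spin: [0, 0, 0, 0, 0, 0, 0, 0, 0, 0, 0, 0]
  fingers: [76, 76, 76, 76, 76, 76, 76, 85, 85, 85, 85, 85]

```text
t: 18.95
ee_pos: [569.3, 332.1, 157.6]
tcp_rot: [2.548, 1.799, -0.002]
contact_force: [0.1, -0.9, -0.4]
width: 85.2
```

```bash
cat > chk.py <<'E'
import sys
from h import *
n=sys.argv[1]; x,y,ht=map(float,sys.argv[2:5])
c=cams.get_calibration("wrist"); im=cams.capture("wrist"); cv2.imwrite(f"pics/{n}.png",im[:,:,::-1])
p=lambda x,y,z:cv2.projectPoints(np.array([[x,y,z]],float),np.array(c["rvec"]),np.array(c["tvec"]),np.array(c["camera_matrix"]),None)[0].ravel()
w=near(im,"white",p(x,y,3),500); print("white",rect(w,c,3))
b=near(im,"blue",p(x,y,3)); print("blue",cen(b),rect(b,c,3)); print("expected obj top px",p(x,y,ht+3))
E
python3 chk.py blockplaced 586.5 382 27; python3 -c "
from h import *
go(394,277,150,-90)"
```

```text
white {'c': array([586.5, 382.1]), 'm': array([586.5, 382.3]), 'L': array([129.2,  65.9]), 'ang': -18.9}
blue (271.2043935052531, 116.57593123209169) {'c': array([594.7, 406.5]), 'm': array([594.2, 407.1]), 'L': array([55.7,  4.8]), 'ang': -18.6}
expected obj top px [272.72059778 145.76461625]
pos [569.3 334.1 156.6] jaw -19.5 tilt [ 0.011 -0.017 -1.   ] q7 -1.24 | shift [-112.2 -146.3    5.6] spin 70.5
```

View pics/blockplaced.png

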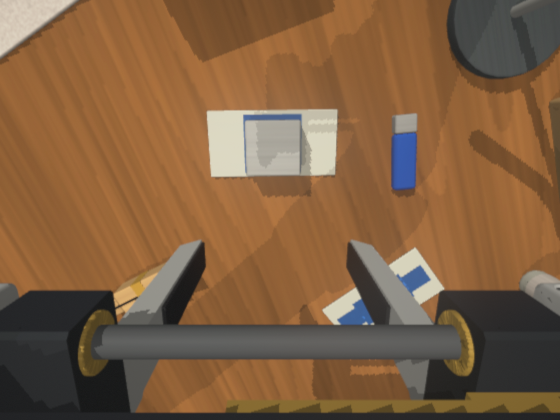

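Block's top centre is at (273,147) against a predicted (273,146), so it's well placed. Next is the clamp.

Call:
send_rows:
  translation:
    - [-112, -146, 0]
    - [-112, -146, 0]
    - [-112, -146, 0]
    - [-112, -146, 0]
    - [-112, -146, 0]
    - [-112, -146, 0]
    - [-112, -146, 0]
    - [-112, -146, 0]
    - [-112, -146, 0]
    - [-112, -146, 0]
    - [-112, -146, 0]
    - [-112, -146, 0]
  spin: [7, 14, 21, 28, 35, 42, 49, 56, 63, 70, 70, 70]
  fingers: [94, 94, 94, 94, 94, 94, 94, 94, 94, 94, 94, 94]

```text
t: 20.0
ee_pos: [394.2, 278.3, 155.7]
tcp_rot: [3.124, 0.021, 0.018]
contact_force: [-0.2, 1.0, -0.0]
width: 94.2
```

```bash
sed -i 's/"tan":((10,70,140),(28,170,255))/"tan":((14,60,150),(30,255,255))/' h.py; python3 w.py clamp_1 tan 26 394 277; python3 -c "
from h import *
go(394,277,70,-90)"
```

```text
expect px [274. 204.] found [283.9 153.1] area 143428.0 bbox (0, 0, 560, 324)
{'c': array([414.9, 252.3]), 'm': array([421.4, 264.4]), 'L': array([560.1, 315.3]), 'ang': -88.9}
pos [394.2 278.1 155.7] jaw -89.2 tilt [ 0.011 -0.017 -1.   ] q7 -2.37 | shift [-1.2 -0.4 85.7] spin 0.8
```

View pics/clamp_1.png

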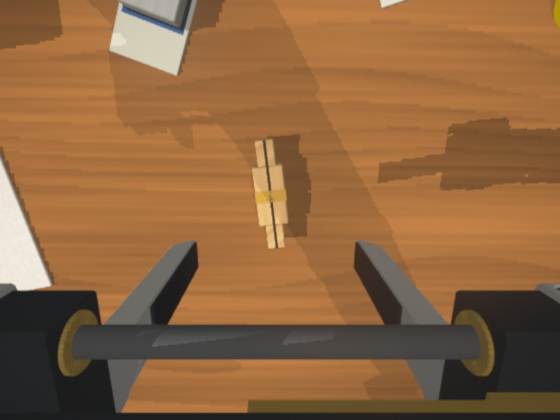

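The clamp is at about (270,194), tilted roughly 5° from vertical in the picture. The table shares its hue, so I'll find a better mask.

Run:
```python
from h import *
im=cv2.imread("pics/clamp_1.png"); h=cv2.cvtColor(im,cv2.COLOR_BGR2HSV)
for x,y in [(262,180),(279,215),(260,150),(278,196),(277,238),(230,250),(330,150),(240,190)]: print((x,y),h[y,x])
```

```text
(262, 180) [ 17 123 215]
(279, 215) [ 18 122 221]
(260, 150) [ 17 123 205]
(278, 196) [ 19 168 200]
(277, 238) [ 18 123 220]
(230, 250) [ 14 160 166]
(330, 150) [ 14 159 157]
(240, 190) [ 14 162 191]
```

```bash
sed -i 's/"tan":((14,60,150),(30,255,255))/"tan":((16,60,170),(30,255,255))/' h.py
python3 - <<'E'
from h import *
c=cams.get_calibration("wrist"); im=cv2.cvtColor(cv2.imread("pics/clamp_1.png"),cv2.COLOR_BGR2RGB)
b=[k for k in blobs(im,"tan",40)]; 
for k in b: print(np.round(cen(k)),cv2.contourArea(k),cv2.boundingRect(k))
b=np.vstack([k for k in b if np.hypot(*(np.array(cen(k))-(270,194)))<80]); h=cv2.convexHull(b); print(rect(h,c,26),cen(h))
go(396,277,70,-84)
E
```

```text
[270. 196.] 2236.0 (252, 140, 36, 109)
[557.  12.] 98.0 (554, 0, 6, 26)
{'c': array([401.7, 281.1]), 'm': array([401.7, 281. ]), 'L': array([108.2,  30.5]), 'ang': 5.8} (269.5474929378531, 193.65042372881356)
pos [394.2 278.1 155.7] jaw -89.2 tilt [ 0.011 -0.017 -1.   ] q7 -2.37 | shift [ 0.8 -0.3 85.7] spin -5.2
```

Call:
send_rows:
  translation:
    - [6, -3, 40]
    - [6, -4, 80]
    - [6, -4, 85]
    - [6, -4, 85]
  spin: [-5, -5, -5, -5]
  fingers: [94, 94, 94, 94]

```text
t: 20.38
ee_pos: [399.3, 279.6, 68.9]
tcp_rot: [3.117, 0.16, 0.008]
contact_force: [1.1, 0.1, 0.6]
width: 94.3
```

Run:
```python
from h import *
c=cams.get_calibration("wrist"); im=cams.capture("wrist"); cv2.imwrite("pics/clamp_2.png",im[:,:,::-1])
b=near(im,"tan",(272,225)); h=cv2.convexHull(b); print(rect(h,c,26),cen(h))
go(401,280.7,5,-84.2)
```

```text
{'c': array([401.1, 289.2]), 'm': array([401.3, 288.4]), 'L': array([107.9,  14.2]), 'ang': 7.3} (261.53577735395913, 222.63834145652325)
pos [400.5 280.5  70.6] jaw -84.2 tilt [ 0.009 -0.018 -1.   ] q7 -2.34 | shift [-0.  -1.4 65.6] spin 0.0
```

Call:
send_rows:
  translation:
    - [0, -1, 25]
    - [0, -1, 50]
    - [0, -1, 66]
    - [0, -1, 66]
    - [0, -1, 66]
    - [0, -1, 66]
    - [0, -1, 66]
    - [0, -1, 66]
    - [0, -1, 66]
    - [0, -1, 66]
    - [0, -1, 66]
    - [0, -1, 66]
  spin: [0, 0, 0, 0, 0, 0, 0, 0, 0, 0, 0, 0]
  fingers: [64, 64, 64, 64, 20, 20, 20, 20, 20, 20, 20, 20]

```text
t: 21.43
ee_pos: [401.4, 280.6, 5.2]
tcp_rot: [3.119, 0.159, 0.015]
contact_force: [0.0, 0.2, 6.6]
width: 29.7
```

Call:
send_rows:
  translation:
    - [0, 0, 0]
    - [0, 0, 0]
    - [0, 0, 0]
    - [0, 0, -8]
    - [0, 0, -20]
    - [0, 0, -40]
    - [0, 0, -70]
    - [0, 0, -110]
    - [0, 0, -125]
    - [0, 0, -125]
  spin: [0, 0, 0, 0, 0, 0, 0, 0, 0, 0]
  fingers: [20, 20, 20, 20, 20, 20, 20, 20, 20, 20]

```text
t: 22.27
ee_pos: [402.2, 284.5, 134.1]
tcp_rot: [3.124, 0.159, 0.024]
contact_force: [0.5, -0.0, -0.4]
width: 29.7
```

```bash
python3 -c "
from h import *
s=status.read_state();print(s['width'],s['contact_force'])
a=np.radians(18.8)
go(647.5-100*np.cos(a),168.4-100*np.sin(a),130,-71.2)"
```

```text
29.718833599457525 [ 0.49625747 -0.04202687 -0.3655451 ]
pos [402.2 284.5 134.1] jaw -84.2 tilt [ 0.016 -0.013 -1.   ] q7 -2.32 | shift [134.7 162.8   8.5] spin -13.0
```

Call:
send_rows:
  translation:
    - [135, 163, 0]
    - [135, 163, 0]
    - [135, 163, 0]
    - [135, 163, 0]
    - [135, 163, 0]
    - [135, 163, 0]
    - [135, 163, 0]
    - [135, 163, 0]
  spin: [-6, -13, -13, -13, -13, -13, -13, -13]
  fingers: [20, 20, 20, 20, 20, 20, 20, 20]

```text
t: 22.93
ee_pos: [551.7, 136.0, 137.3]
tcp_rot: [3.085, 0.511, 0.018]
contact_force: [0.1, -0.1, 0.0]
width: 29.4
```

```bash
python3 carry.py clamppad 647.5 168.4 tan 26 5.2
```

```text
pad [273.  95.] [273.  91.] {'c': array([648.1, 168.4]), 'm': array([648.1, 168.5]), 'L': array([113.9,  34.8]), 'ang': 19.0}
padwhite {'c': array([648. , 168.5]), 'm': array([648.9, 168.9]), 'L': array([129.3,  65.8]), 'ang': 18.5}
held [275. 269.] [261. 306.] {'c': array([527.6, 136.2]), 'm': array([528. , 136.6]), 'L': array([21.7, 12.3]), 'ang': 17.6}
pos [551.3 137.2 137.6] jaw -71.1 tilt [ 0.014 -0.012 -1.   ] q7 -1.76 | shift [101.1   1.6   8.5] spin 0
```

View pics/clamppad.png

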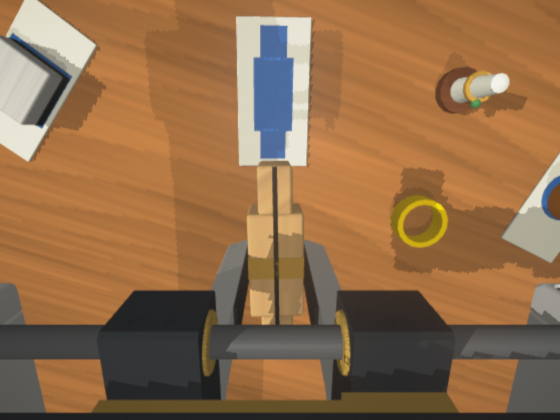

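Call:
send_rows:
  translation:
    - [38, 1, 0]
    - [76, 2, 0]
    - [101, 2, 10]
    - [101, 2, 40]
    - [101, 2, 70]
    - [101, 2, 95]
    - [101, 2, 112]
    - [101, 2, 118]
    - [101, 2, 118]
  spin: [0, 0, 0, 0, 0, 0, 0, 0, 0]
  fingers: [20, 20, 20, 20, 20, 20, 20, 20, 20]

```text
t: 23.73
ee_pos: [646.3, 168.2, 18.6]
tcp_rot: [3.084, 0.519, 0.011]
contact_force: [0.5, -0.5, -0.2]
width: 30.1
```

```bash
python3 -c "
from h import *
s=status.read_state();print(s['width'],s['contact_force'])
go(648,168.5,8,-71.2)"
```

```text
30.061416009833007 [ 0.52917784 -0.51148645 -0.2396617 ]
pos [646.3 168.2  18.6] jaw -70.9 tilt [ 0.009 -0.013 -1.   ] q7 -1.77 | shift [ 1.6  0.1 10.6] spin 0.3
```

Call:
send_rows:
  translation:
    - [2, 0, 4]
    - [2, 0, 7]
    - [2, 0, 9]
    - [2, 0, 10]
    - [2, 0, 10.5]
    - [2, 0, 10.5]
  spin: [0, 0, 0, 0, 0, 0]
  fingers: [20, 20, 20, 20, 20, 20]

```text
t: 24.23
ee_pos: [648.6, 168.7, 8.6]
tcp_rot: [3.084, 0.518, 0.012]
contact_force: [-0.5, -0.5, 0.2]
width: 30.0
```

```bash
python3 -c "
from h import *
s=status.read_state();print(s['width'],s['contact_force'],s['ee_pos'])"
```

```text
29.95801992043775 [-0.4742935  -0.48870805  0.24910332] [648.62746256 168.68368282   8.56231722]
```

Then 1 mm lower, open, rise and back off.

Call:
send_rows:
  translation:
    - [0, 0, 1]
    - [0, 0, 1]
    - [0, 0, 1]
    - [0, 0, 1]
    - [0, 0, 1]
    - [0, 0, 1]
    - [0, 0, -15]
    - [0, 0, -50]
    - [0, 0, -90]
    - [0, 0, -130]
    - [-35, 0, -145]
    - [-60, 0, -145]
  spin: [0, 0, 0, 0, 0, 0, 0, 0, 0, 0, 0, 0]
  fingers: [20, 20, 60, 60, 60, 60, 60, 60, 60, 60, 60, 60]

```text
t: 25.23
ee_pos: [592.6, 152.0, 157.8]
tcp_rot: [3.085, 0.519, 0.026]
contact_force: [-0.3, -0.2, -0.8]
width: 60.1
```

```bash
python3 chk.py clampplaced 648 168.5 26
python3 - <<'E'
from h import *
im=cv2.cvtColor(cv2.imread("pics/clampplaced.png"),cv2.COLOR_BGR2RGB); c=cams.get_calibration("wrist")
q=[k for k in blobs(im,"tan",40) if np.hypot(*(np.array(cen(k))-(273,150)))<80]
if q: h=cv2.convexHull(np.vstack(q)); print("clamp",cen(h),rect(h,c,29))
go(450,100,200)
E
```

```text
white {'c': array([647.8, 168.6]), 'm': array([647.9, 168.7]), 'L': array([129.5,  65.2]), 'ang': 18.2}
blue (140.2420319701873, 25.97577718936942) {'c': array([708.2, 321.9]), 'm': array([707.9, 321.7]), 'L': array([60.1, 24.2]), 'ang': 75.4}
expected obj top px [275.6496197 144.4043662]
clamp (276.00072916666664, 140.30489583333332) {'c': array([640.4, 164.4]), 'm': array([640.1, 164.6]), 'L': array([108.2,  29.1]), 'ang': 20.1}
pos [585.1 148.8 155.2] jaw -70.9 tilt [ 0.007 -0.015 -1.   ] q7 -1.74 | shift [-143.5    2.7  -45.1] spin 0
```

View pics/clampplaced.png

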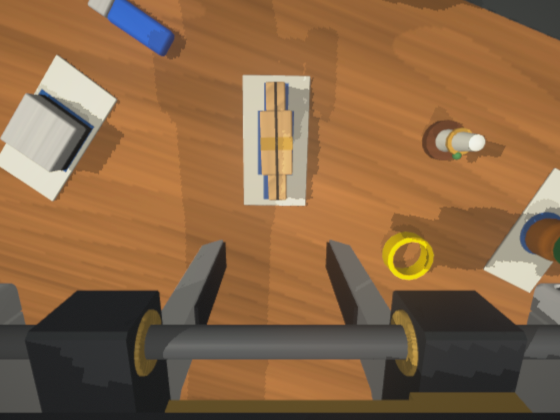

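The arm was still settling there, so I'll retake it numerically now that it stands still.

Run:
```python
from h import *
cams.capture("wrist"); c=cams.get_calibration("wrist"); im=cams.capture("wrist"); print(status.read_state()["ee_pos"])
p=lambda x,y,z:cv2.projectPoints(np.array([[x,y,z]],float),np.array(c["rvec"]),np.array(c["tvec"]),np.array(c["camera_matrix"]),None)[0].ravel()
w=near(im,"white",p(648,168.5,3),500); print("white",rect(w,c,3))
q=[k for k in blobs(im,"tan",40) if np.hypot(*(np.array(cen(k))-p(648,168.5,29)))<80]
h=cv2.convexHull(np.vstack(q)); print("clamp",cen(h),rect(h,c,29))
```

```text
[589.29145065 150.0765113  153.92395521]
white {'c': array([647.9, 168.6]), 'm': array([647.9, 168.7]), 'L': array([129.4,  65.2]), 'ang': 18.2}
clamp (275.00684144818973, 132.00848938826465) {'c': array([649.2, 168.7]), 'm': array([648.9, 168.5]), 'L': array([109.3,  29.5]), 'ang': 19.8}
```

Call:
send_rows:
  translation:
    - [-144, 3, -45]
    - [-144, 3, -45]
    - [-144, 3, -45]
    - [-144, 3, -45]
    - [-144, 3, -45]
    - [-144, 3, -45]
  spin: [0, 0, 0, 0, 0, 0]
  fingers: [60, 60, 60, 60, 60, 60]

```text
t: 25.88
ee_pos: [454.5, 100.8, 198.8]
tcp_rot: [3.084, 0.518, 0.015]
contact_force: [1.2, -0.4, -0.7]
width: 59.7
```

Run:
```python
from h import *
im=cams.capture("top"); cv2.imwrite("pics/top_end.png",cv2.resize(im[80:260,60:500,::-1],None,fx=1.8,fy=1.8))
k=cams.get_calibration("top"); g=near(im,"green",(344,133)); print("jar",rect(g,k,55))
S=cams.capture("side"); cv2.imwrite("pics/side_end.png",S[:,:,::-1])
```

```text
jar {'c': array([ 647.6, -143.4]), 'm': array([ 647.1, -143.8]), 'L': array([39. , 36.3]), 'ang': -4.1}
```

View pics/top_end.png

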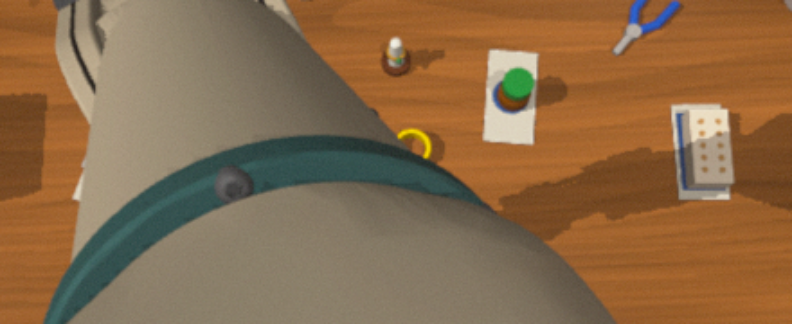

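View pics/side_end.png

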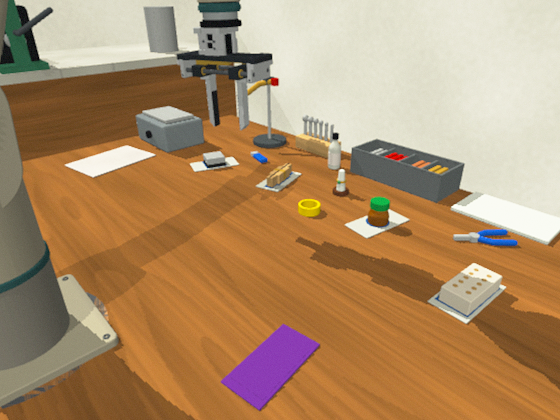

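The side view shows all four things standing flat on their pads, with the stand in its old place at (342,183). In the top view the jar is at about (516,88) and the brick at (708,148), both on their pads. The arm is clear of everything, so I'm handing in.

```bash
python3 -c "
from plant import finish_job; print(finish_job())"
```

```text
the job is handed in; nothing more can be done
None
```

I placed the jar, brick, steel block and ring clamp, in that order, each on its matching pad, and handed the job in at about 26 s of the 104 s. I lowered each one onto its pad before opening the fingers, and the gripper was raised clear at the end.

| Thing | Distance from pad centre (last check) | Turn relative to pad |
|---|---|---|
| Flux jar | about 2.4 mm (wrist view), about 4.5 mm (top view) | does not matter |
| Soldering brick | about 2.5 mm | below 1° (gripper against pad before release) |
| Steel block | about 1–2 mm | below 1° (gripper against pad before release) |
| Ring clamp | about 1 mm | about 1–1.6° |

The side view showed all four upright and flat. The ring stand looked to be where it was at the start, though I judged that by eye and did not measure it.

**Disagreements:**
- **Clamp position:** my first clamp check put it about 9 mm off, because I used a camera calibration read while the arm was still settling. The repeat with the arm still gave the 1 mm above.
- **Heights from two wrist views:** the baselines were too short, giving 10 to 41 mm against true heights of 27 to 52 mm. I relied instead on the stated heights, which matched the measured top sizes, and on the forces felt when setting down.
- **Heights from the top and side cameras:** these agreed for the pads to about 2 mm. For the objects they came out low, partly because the side faces were caught in the colour masks.
- **Tool tilt:** the tool drifted to about 1° of tilt, and I corrected for it near each pad.

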